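# Press open the kimchi vents

## Robot

A 6-joint arm with a two-finger parallel gripper is mounted at the origin on the work surface. World frame = base frame: x ahead of the robot, y to its left, z up, the work surface at z = 0. Lengths are in m, angles in rad, forces in N, time in s.
With the tool pointing down it reaches from about 0.25 to 0.775 m from the base axis. Payload 4 kg.
Tool frame: the origin (TCP) lies on the centre line of the jaws, within the pads' length; the fingertips stand 19 mm ahead of it and the grasp point (between the pads) is the TCP; x points along the fingers, z is the direction in which the jaws open and shut, and the axes are right-handed (so a half turn about x gives the same grasp; the last joint's range is limited). The gripper opens to 94 mm and grips with 3 to 60 N. Pads are 16 mm wide; open, the fingers measure 119 mm over their backs; the gripper's body (75 mm by 177 mm) begins 78 mm behind the grasp point.
Start: joints at [-1.248, 0.087, 1.371, -0, 1.684, -0.103], TCP at [0.227, -0.501, 0.225] pointing down, gripper open.
Joint ranges: [-3.1, 3.1], [-0.76, 2.03], [0.27, 2.55], [-1.08, 4.22], [0.17, 2.65], [-2.57, 2.57]. Speed limits (rad/s): [2.79, 2.79, 3.14, 3.14, 3.14, 3.14].

## Interface

Orientations are given as [roll, pitch, yaw] about the fixed x, y, z axes, in that order (R = Rz(yaw) Ry(pitch) Rx(roll)).
In Python, from bench import robot, snapshot, camera_params gives the robot as it stands.
- The arm moves only by the tool step_arm, never from a script. Its argument "motion" is text: rows parted by semicolons, each of 7 numbers parted by spaces: the opening in per cent of the stroke, from 0 (shut) to 100 (fully open), then the shift along the tool's x, y, z in cm, then the turn, a rotation vector about the tool's x, y, z in rad. A call has 1 to 20 rows; each row shifts and turns the commanded pose from where the row before left it, along the tool's axes as they then stand; what a row does not reach is not made up. A row lasts 1/12 s, in which the tool goes at most 41.7 mm and 7.16 degrees, less where a joint would pass 70% of its speed; a pose out of reach is approached as far as the arm can. A call with a gripper value outside its range is refused whole. The fingers move at their own pace and stop on an object; the grip force is fixed at half the most. Time passes only in rows, so rows that do not move let the fingers close. It gives the time, the measured TCP pose, the force and the opening at its end, in the units of the state.
- robot.get_obs(): the state, without advancing time (a new reading comes with each control period).
- snapshot(name): name is "side" or "top" or "wrist"; returns the picture (400x640x3 uint8, red, green, blue); there is no depth.
- camera_params(name): a dict with "fx", "fy", "cx", "cy" (pixels), "R" (3x3) and "t" (3): a world point X has camera coordinates R X + t. Camera axes: x right, y down, z forward; pixel columns grow to the right and rows downward; lengths in m; the calibration is good to about 2 mm. A picture is of the moment at which its call begins: read the wrist's pose just before it. camera_params takes no time and is no camera call; for the wrist camera it gives the pose at the moment of the call.
- robot.close_job(): hands the job in, once; it reports no verdict.
The state is a dict: "time": time; "joint_positions": joint angles; "qvel": joint speeds; "joint_torque": joint torques, N m; "tool_pos": TCP position; "ee_rot": TCP orientation; "wrist_force": force on the tool from outside, world axes, zero at the start; "wrist_torque": the same for the moment, N m; "width": finger opening in m.
Only numpy, scipy, OpenCV 4.12 (cv2) and the standard library are available. Lean on these libraries where they do the work, as an engineer would, in place of code of your own. Each camera call takes 0.05 s, during which the arm holds its last target.

## Task

Let the gas out of the kimchi: press down the white vent flap on top of the three-tier stack with the fingertips until its touch catch lets go, and back off so that the spring lifts it ajar; then do the same on the single container. Leave the vent of the two-tier stack shut. Only press: do not lift or pry anything, push no flap wider than its spring does, and leave the dish, cup, chopsticks and other things where they are.

Things in the scene. Friction and masses are not known exactly. Their poses are not given: they have to be found in the camera images.
- stack_tall: stack of three translucent blue kimchi containers, fixed to the ledge; 150 mm (x) by 120 mm (y), top of the top lid 216 mm above the ledge. Origin: centre of its underside, z up; -x is its front, the side with the free edge of the vent flap. The three stacks may stand in any order from left to right and are turned up to 15 degrees or so
- press_tall (a point): press point on the vent flap of the three-tier stack: a grey dot on the white flap's upper face, 53 mm from the hinge and 12 mm from the free front edge, 226 mm above the ledge while shut. The flap is a plate 65 mm (hinge to free edge) by 60 mm by 5 mm, its underside 5 mm above the lid, on the front half of the lid
- flap_tall (a joint): angle of that flap (rad): 0 shut, positive open, free edge up. Touch catch: pressing the dot takes 2 to 3 N; at -0.055 (3 mm down) the catch lets go, at -0.07 (4 mm) is a firm stop where force climbs past 5 N. As the finger goes back up, the spring lifts the flap to about 0.6 (free edge 37 mm up) within a second. A shorter press leaves it latched; latched, it cannot be pried up
- stack_mid: stack of two translucent blue kimchi containers, fixed to the ledge; 150 mm (x) by 120 mm (y), top of the top lid 144 mm above the ledge. Origin: centre of its underside, z up; -x is its front, the side with the free edge of the vent flap. The three stacks may stand in any order from left to right and are turned up to 15 degrees or so
- press_mid (a point): press point on the vent flap of the two-tier stack: a grey dot on the white flap's upper face, 53 mm from the hinge and 12 mm from the free front edge, 154 mm above the ledge while shut. The flap is a plate 65 mm (hinge to free edge) by 60 mm by 5 mm, its underside 5 mm above the lid, on the front half of the lid
- flap_mid (a joint): angle of that flap (rad): 0 shut, positive open, free edge up. Touch catch: pressing the dot takes 2 to 3 N; at -0.055 (3 mm down) the catch lets go, at -0.07 (4 mm) is a firm stop where force climbs past 5 N. As the finger goes back up, the spring lifts the flap to about 0.6 (free edge 37 mm up) within a second. A shorter press leaves it latched; latched, it cannot be pried up
- stack_low: stack of one translucent blue kimchi container (a single container), fixed to the ledge; 150 mm (x) by 120 mm (y), top of the top lid 72 mm above the ledge. Origin: centre of its underside, z up; -x is its front, the side with the free edge of the vent flap. The three stacks may stand in any order from left to right and are turned up to 15 degrees or so
- press_low (a point): press point on the vent flap of the one-tier stack: a grey dot on the white flap's upper face, 53 mm from the hinge and 12 mm from the free front edge, 82 mm above the ledge while shut. The flap is a plate 65 mm (hinge to free edge) by 60 mm by 5 mm, its underside 5 mm above the lid, on the front half of the lid
- flap_low (a joint): angle of that flap (rad): 0 shut, positive open, free edge up. Touch catch: pressing the dot takes 2 to 3 N; at -0.055 (3 mm down) the catch lets go, at -0.07 (4 mm) is a firm stop where force climbs past 5 N. As the finger goes back up, the spring lifts the flap to about 0.6 (free edge 37 mm up) within a second. A shorter press leaves it latched; latched, it cannot be pried up
- measuring_cup: steel measuring cup, 68 mm across and 55 mm tall with a flat handle 70 mm long; bystander. Origin: centre of its underside
- dish: small white ceramic dish, 54 mm across, 18 mm tall, standing on the rear half of the two-tier stack's lid; bystander. Origin: centre of its underside
- chopstick0: wooden chopstick, 225 x 7 x 7 mm, lying on the ledge between two stacks; bystander. Origin: middle of its underside, x along it
- chopstick1: the other chopstick of the pair, same size, beside it; bystander. Origin: middle of its underside, x along it
- jar: small glass jar with a steel cap, 40 mm across, 75 mm tall, standing between two stacks; bystander. Origin: centre of its underside
- spoon: steel spoon 200 mm long lying on the ledge on the robot's side of the stacks; bystander. Origin: on its underside, x along it
- salt_can: aluminium can, 64 mm across, 90 mm tall, beyond the stacks; bystander. Origin: centre of its underside
- bowl: steel bowl, 96 mm across, 45 mm tall, beyond the stacks; bystander. Origin: centre of its underside
Mind the look-alikes: they are no part of the job. What is shaped like the stack_tall but pink is not meant.

How it is judged:
On the way, in this order (a step that is already met when the one before it is completed fails the run):
1. the three-tier stack's flap is pressed down past its catch (value of joint flap_tall below -0.04 rad), for 0.02 s.
2. the three-tier stack's flap has sprung ajar and nothing touches it (value of joint flap_tall above 0.4 rad and contact force between anything else and stack_tall below 0.1 N), for 0.2 s.
3. the single container's flap is pressed down past its catch (value of joint flap_low below -0.04 rad), for 0.02 s.
4. the single container's flap has sprung ajar and nothing touches it (value of joint flap_low above 0.4 rad and contact force between anything else and stack_low below 0.1 N), for 0.2 s.
At the end, for the whole second after the job is handed in: The flaps of the three-tier stack and of the single container stand ajar at 0.4 to 0.8 rad and at rest (under 0.1 rad/s), the two-tier stack's flap is shut (-0.03 to 0.06 rad), and every bystander is within 20 mm of where it started (value of joint flap_tall between 0.4 and 0.8 rad and value of joint flap_low between 0.4 and 0.8 rad and value of joint flap_mid between -0.03 and 0.06 rad and velocity of joint flap_tall between -0.1 and 0.1 rad/s and velocity of joint flap_low between -0.1 and 0.1 rad/s and not (distance of measuring_cup from where it was at the start of the episode above 0.02 m) and not (distance of dish from where it was at the start of the episode above 0.02 m) and not (distance of chopstick0 from where it was at the start of the episode above 0.02 m) and not (distance of chopstick1 from where it was at the start of the episode above 0.02 m) and not (distance of jar from where it was at the start of the episode above 0.02 m) and not (distance of spoon from where it was at the start of the episode above 0.02 m) and not (distance of salt_can from where it was at the start of the episode above 0.02 m) and not (distance of bowl from where it was at the start of the episode above 0.02 m)); the robot touches nothing.
It fails at once if the two-tier stack's vent is opened (value of joint flap_mid above 0.15 rad).
It fails at once if the single container's vent is opened while the three-tier stack's is still shut (value of joint flap_low above 0.2 rad and value of joint flap_tall below 0.2 rad).
It fails at once if an open flap is pushed or lifted wider than its spring holds it (over 0.85 rad) (value of joint any of flap_tall, flap_mid, flap_low above 0.85 rad).
It fails at once if a bystander is pushed, lifted or carried more than 20 mm (distance of any of measuring_cup, dish, chopstick0, chopstick1, jar, spoon, salt_can, bowl from where it was at the start of the episode above 0.02 m).
It also fails if it takes over 43 s, if anything falls off the work surface, if the arm or the gripper's body presses on something with over 40 N, if the wrist force passes 120 N, or if a joint passes its speed limit or range.

## Working session

There is one attempt and no reset: what is moved stays moved. The work goes in short steps, Python scripts to look and compute and a tool call to move; the robot and the scene stay as the last step left them, time stands still between calls to the robot, and variables do not carry over. Pictures are saved under pics/ and viewed, and the job is handed in when it is done.

Besides the shell and the picture viewer there is one more tool, called after "Call:" as name(argument=value, ...) on one line, values as JSON. step_arm: Moves the arm, as the interface text tells. Its arguments: {"type":"object","properties":{"motion":{"type":"string"}},"required":["motion"]}

```bash
ls; mkdir -p pics; python3 - <<'E'
from bench import robot, snapshot, camera_params
import cv2
print(robot.get_obs())
for n in ["side","top"]:
    im=snapshot(n); cv2.imwrite(f"pics/{n}0.png",im[:,:,::-1]); p=camera_params(n); print(n,p)
print(robot.get_obs()["time"])
E
```

```text
pics
{'time': 0.0, 'joint_positions': array([-1.24812066e+00,  8.79658142e-02,  1.37223826e+00,  8.53007317e-06,
        1.68358877e+00, -1.03087812e-01]), 'qvel': array([ 2.20358428e-04, -4.97667406e-04,  5.86552157e-05,  1.67989986e-03,
        1.14495302e-03, -8.28475559e-04]), 'joint_torque': array([ 1.78516011e-04, -3.40176702e+01, -3.02427471e+01,  7.17174145e-02,
        3.31796031e-02, -1.77820466e-04]), 'tool_pos': array([ 0.22700391, -0.50041902,  0.22330634]), 'ee_rot': array([3.03465157, 1.56859612, 1.88961967]), 'wrist_force': array([ 0.36588574, -0.7051829 ,  0.14288035]), 'wrist_torque': array([-0.02172306,  0.00887468,  0.02229794]), 'width': 0.09401118111878233}
side {'fx': 471.4356562087867, 'fy': 471.4356562087867, 'cx': 323.2503777047026, 'cy': 209.05745643720707, 'R': array([[ 0.99702963, -0.07700522, -0.00145483],
       [-0.04350818, -0.54753711, -0.83564954],
       [ 0.0635528 ,  0.83323065, -0.54926108]]), 't': array([-0.53960937,  0.18136565,  1.13629897])}
top {'fx': 489.5198786691242, 'fy': 489.5198786691242, 'cx': 314.07916371356373, 'cy': 193.85412371777252, 'R': array([[ 0.02497052, -0.99965852,  0.00770214],
       [-0.9976224 , -0.02541323, -0.06406025],
       [ 0.06423411, -0.00608421, -0.99791631]]), 't': array([0.04236544, 0.56552029, 1.30240865])}
0.1
```

View pics/side0.png

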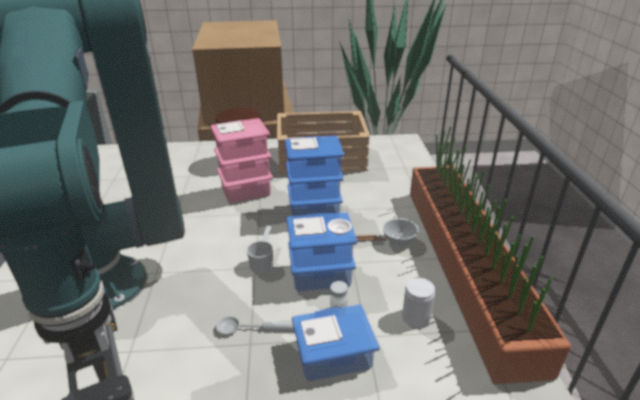

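View pics/top0.png

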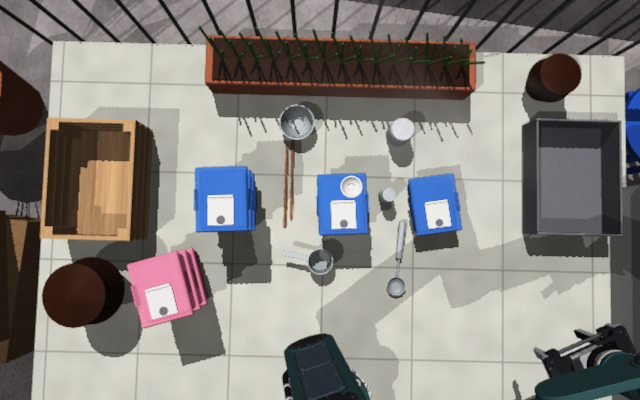

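The top view shows, left to right: the tall stack (flap near 220,210), the mid stack with the dish (343,213) and the low one (438,214). The pink decoy is at (165,290). Next I'll find the flaps and dots by mask.

```bash
cat > h.py <<'E'
import numpy as np, cv2
def ray(p,uv,z):
    d=np.array([(uv[0]-p['cx'])/p['fx'],(uv[1]-p['cy'])/p['fy'],1.0]); R=p['R']; o=-R.T@p['t']; d=R.T@d
    return o+d*(z-o[2])/d[2]
def proj(p,X):
    c=p['R']@np.asarray(X)+p['t']; return c[0]/c[2]*p['fx']+p['cx'],c[1]/c[2]*p['fy']+p['cy']
E
python3 - <<'E'
from bench import camera_params
from h import *
p=camera_params('top'); ps=camera_params('side')
im=cv2.imread('pics/top0.png'); hsv=cv2.cvtColor(im,cv2.COLOR_BGR2HSV)
ims=cv2.imread('pics/side0.png')
for n,(x0,y0,x1,y1),z in [('tall',(200,185,240,230),.226),('mid',(328,198,360,238),.154),('low',(418,196,456,234),.082)]:
    roi=hsv[y0:y1,x0:x1]
    w=((roi[...,1]<60)&(roi[...,2]>190)).astype(np.uint8)
    cs,_=cv2.findContours(w,cv2.RETR_EXTERNAL,cv2.CHAIN_APPROX_NONE); c=max(cs,key=cv2.contourArea)
    m=np.zeros_like(w); cv2.drawContours(m,[cv2.convexHull(c)],-1,1,-1)
    r=cv2.minAreaRect(c); box=cv2.boxPoints(r)+[x0,y0]
    W=[ray(p,b,z) for b in box]
    g=(m>0)&(roi[...,2]<170)&(roi[...,1]<90); g=cv2.erode(m,np.ones((3,3)))*g
    k,l,st,cen=cv2.connectedComponentsWithStats(g.astype(np.uint8)); i=1+np.argmax(st[1:,4])
    uv=cen[i]+[x0,y0]; D=ray(p,uv,z)
    print(n,'dot px',uv.round(1),st[i,4],'->',D.round(4),'rad',np.hypot(*D[:2]).round(3))
    print('  corners',np.round(np.array(W)[:,:2],4).tolist(),'sides',[round(float(np.linalg.norm(W[j]-W[j-1])),4) for j in range(4)],'centre',np.mean(W,0).round(4))
    print('  in side',np.round(proj(ps,D),1))
a=cv2.resize(im[150:250,180:480],None,fx=2.6,fy=2.6,interpolation=cv2.INTER_CUBIC); b=cv2.resize(ims[120:380,200:420],None,fx=2,fy=2,interpolation=cv2.INTER_CUBIC)
cv2.imwrite('pics/topz.png',a); cv2.imwrite('pics/sidez.png',b)
E
```

```text
tall dot px [220.4 219.5] 51 -> [0.4874 0.2681 0.226 ] rad 0.556
  corners [[0.5421, 0.3005], [0.5436, 0.2417], [0.4757, 0.2393], [0.4743, 0.2979]] sides [0.0679, 0.0589, 0.0679, 0.0586] centre [0.5089 0.2698 0.226 ]
  in side [295.5 143.7]
mid dot px [343.3 223.2] 45 -> [ 0.4865 -0.0147  0.154 ] rad 0.487
  corners [[0.541, 0.0188], [0.545, -0.0416], [0.4761, -0.0457], [0.4722, 0.0145]] sides [0.069, 0.0605, 0.069, 0.0603] centre [ 0.5085 -0.0135  0.154 ]
  in side [299.6 226.5]
low dot px [438.9 222.4] 39 -> [ 0.4951 -0.2645  0.082 ] rad 0.561
  corners [[0.5463, -0.225], [0.5564, -0.2854], [0.4881, -0.2957], [0.478, -0.2355]] sides [0.0691, 0.0613, 0.0691, 0.0611] centre [ 0.5172 -0.2604  0.082 ]
  in side [309.8 332.4]
```

View pics/topz.png

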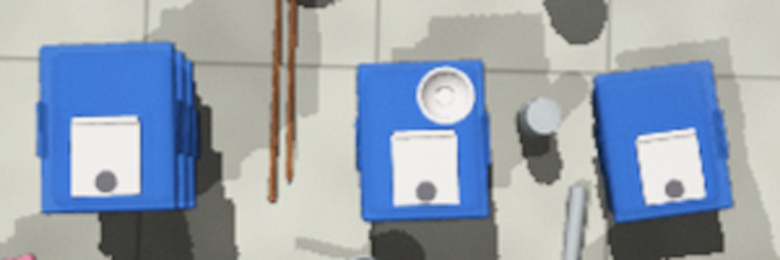

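View pics/sidez.png

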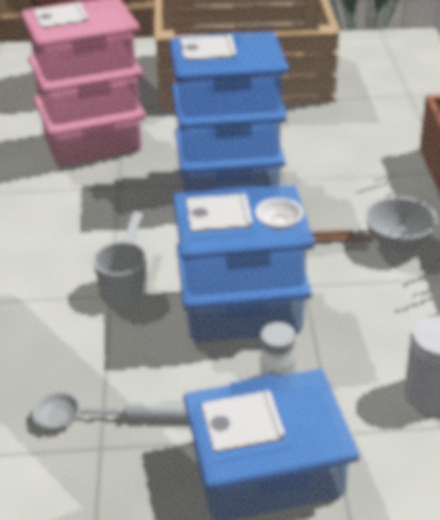

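```bash
cat >> h.py <<'E'
from scipy.spatial.transform import Rotation as Ro
def state(target=None,yawz=None):
    from bench import robot
    o=robot.get_obs(); R=Ro.from_euler('xyz',o['ee_rot']).as_matrix()
    print('t',round(o['time'],2),'pos',o['tool_pos'].round(4),'tip z',round(o['tool_pos'][2]+R[2,0]*.019,4),'F',o['wrist_force'].round(2),'w',round(o['width'],3)); print('R',R.round(3).tolist())
    print('q',o['joint_positions'].round(3))
    if target is not None: print('tool-frame shift cm',(R.T@(np.array(target)-o['tool_pos'])*100).round(2))
    if yawz is not None:
        z=np.array([np.cos(yawz),np.sin(yawz),0]); x=np.array([0,0,-1.]); T=np.c_[x,np.cross(z,x),z]
        print('rotvec',Ro.from_matrix(R.T@T).as_rotvec().round(4),'alt',Ro.from_matrix(R.T@np.c_[x,-np.cross(z,x),-z]).as_rotvec().round(4))
E
python3 - <<'E'
from h import *
state([.4874,.2681,.30],np.pi/2+.03)
E
```

```text
t 0.1 pos [ 0.227  -0.5005  0.2234] tip z 0.2044 F [-1.62 -0.02 -0.2 ] w 0.094
R [[-0.001, 0.911, 0.413], [0.002, 0.413, -0.911], [-1.0, 0.0, -0.002]]
q [-1.248  0.088  1.372  0.     1.684 -0.103]
tool-frame shift cm [ -7.53  55.46 -59.25]
rotvec [-2.7458e+00 -2.0000e-04 -2.8000e-03] alt [ 3.958e-01 -2.000e-03  2.000e-04]
```

Call:
step_arm(motion="0 -1.9 0 0 0.099 0 0; 0 -1.9 0 0 0.099 0 0; 0 -1.9 0 0 0.099 0 0; 0 -1.9 0 0 0.099 0 0; 0 0 1 -3 0 0 0; 0 0 1 -3 0 0 0; 0 0 1 -3 0 0 0; 0 0 1 -3 0 0 0; 0 0 1 -3 0 0 0; 0 0 1 -3 0 0 0; 0 0 1 -3 0 0 0; 0 0 1 -3 0 0 0; 0 0 1 -3 0 0 0; 0 0 1 -3 0 0 0; 0 0 1 -3 0 0 0; 0 0 1 -3 0 0 0; 0 0 1 -3 0 0 0; 0 0 1 -3 0 0 0; 0 0 1 -3 0 0 0; 0 0 1 -3 0 0 0")

```text
time: 1.77
tool_pos: [0.3727, -0.0147, 0.3002]
ee_rot: [-0.907, 1.571, -2.448]
wrist_force: [-0.4, -1.0, 0.4]
width: 0.0004
```

```bash
python3 - <<'E'
from h import *
state([.4874,.2681,.30],np.pi/2+.03)
E
```

```text
t 1.77 pos [ 0.3727 -0.0147  0.3002] tip z 0.2812 F [-0.41 -0.97  0.4 ] w 0.0
R [[-0.0, 1.0, 0.03], [-0.0, 0.03, -1.0], [-1.0, -0.0, 0.0]]
q [-0.192 -0.314  1.583 -0.     1.872  1.349]
tool-frame shift cm [ 1.000e-02  1.231e+01 -2.793e+01]
rotvec [ 3.1414e+00  2.0000e-04 -2.0000e-04] alt [-0.0002  0.0001  0.0001]
```

Call:
step_arm(motion="0 0 1.3 -3 0 0 0; 0 0 1.3 -3 0 0 0; 0 0 1.3 -3 0 0 0; 0 0 1.3 -3 0 0 0; 0 0 1.3 -3 0 0 0; 0 0 1.3 -3 0 0 0; 0 0 1.3 -3 0 0 0; 0 0 1.3 -3 0 0 0; 0 0 1.3 -3 0 0 0; 0 0 0 0 0 0 0; 0 0 0 0 0 0 0; 0 0 0 0 0 0 0")

```text
time: 2.77
tool_pos: [0.4814, 0.2565, 0.2999]
ee_rot: [-0.848, 1.569, -2.389]
wrist_force: [0.3, 0.3, -0.1]
width: 0.0005
```

```bash
python3 - <<'E'
from h import *
from bench import snapshot,camera_params
state([.4874,.2681,.265],np.pi/2+.03)
p=camera_params('wrist'); im=snapshot('wrist')[:,:,::-1].copy()
print(np.round(proj(p,[.4874,.2681,.226]),1)); cv2.imwrite('pics/w1.png',im)
cv2.imwrite('pics/s1.png',snapshot('side')[:,:,::-1])
np.save('pw1.npy',p,allow_pickle=True)
E
```

```text
t 2.77 pos [0.4814 0.2565 0.2999] tip z 0.2809 F [ 0.33  0.3  -0.06] w 0.001
R [[-0.001, 1.0, 0.03], [-0.001, 0.03, -1.0], [-1.0, -0.001, 0.001]]
q [ 3.860e-01  7.600e-02  1.234e+00 -1.000e-03  1.833e+00  1.927e+00]
tool-frame shift cm [ 3.49  0.64 -1.14]
rotvec [ 3.1414e+00  2.1000e-03 -1.8000e-03] alt [-0.0002  0.0012  0.0013]
[303.9 212.8]
```

View pics/w1.png

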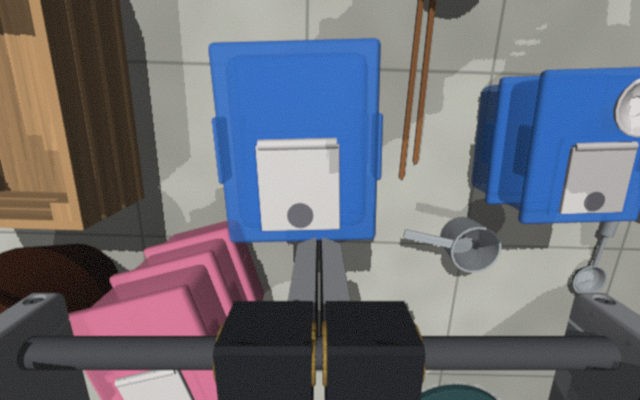

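View pics/s1.png

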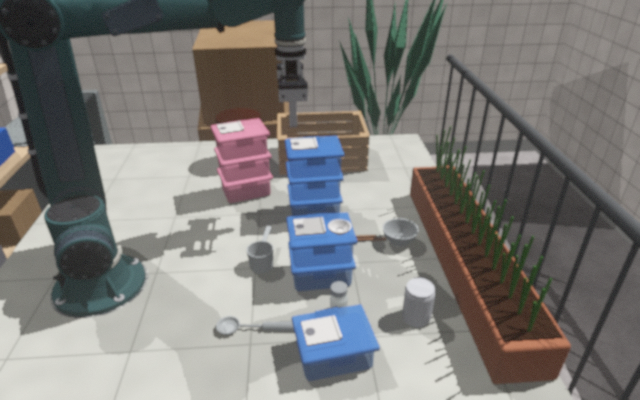

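The wrist view shows the dot at (300,215) where I predicted (304,213), a difference of about 3 mm. I'll aim between the two, at (0.486, 0.270), and go down.

Call:
step_arm(motion="0 0 0.25 -0.7 0 0 0; 0 0 0.25 -0.65 0 0 0; 0 1.5 0 0 0 0 0; 0 1.5 0 0 0 0 0; 0 1.2 0 0 0 0 0; 0 0.4 0 0 0 0 0; 0 0 0 0 0 0 0; 0 0 0 0 0 0 0; 0 0 0 0 0 0 0")

```text
time: 3.62
tool_pos: [0.4867, 0.2708, 0.2555]
ee_rot: [1.896, 1.569, 0.355]
wrist_force: [1.0, 1.1, 1.2]
width: 0.0002
```

```bash
python3 - <<'E'
from h import *
from bench import snapshot,camera_params
state([.486,.270,.245])
cv2.imwrite('pics/s2.png',cv2.resize(snapshot('side')[80:180,240:400,::-1],None,fx=4,fy=4,interpolation=cv2.INTER_CUBIC))
E
```

```text
t 3.62 pos [0.4867 0.2708 0.2555] tip z 0.2365 F [0.96 1.05 1.18] w 0.0
R [[0.002, 1.0, 0.03], [0.001, 0.03, -1.0], [-1.0, 0.002, -0.001]]
q [ 0.406  0.098  1.298 -0.     1.744  1.947]
tool-frame shift cm [ 1.05 -0.08  0.08]
```

View pics/s2.png

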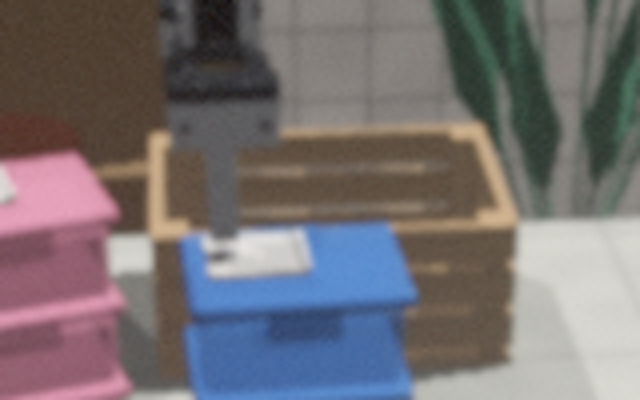

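Call:
step_arm(motion="0 0.5 0 0 0 0 0; 0 0.4 0 0 0 0 0; 0 0.1 0 0 0 0 0; 0 0.1 0 0 0 0 0; 0 0.1 0 0 0 0 0; 0 0 0 0 0 0 0; 0 0 0 0 0 0 0")

```text
time: 4.25
tool_pos: [0.4864, 0.2707, 0.2427]
ee_rot: [1.94, 1.57, 0.399]
wrist_force: [-0.4, 0.3, 1.7]
width: 0.0002
```

Call:
step_arm(motion="0 0.1 0 0 0 0 0; 0 0.1 0 0 0 0 0; 0 0 0 0 0 0 0; 0 0 0 0 0 0 0")

```text
time: 4.58
tool_pos: [0.4864, 0.2708, 0.2421]
ee_rot: [1.928, 1.569, 0.387]
wrist_force: [-1.2, -0.2, 7.5]
width: -0.0
```

At 7.5 N it is against the stop, past the catch. I'll back straight up.

Call:
step_arm(motion="0 -0.3 0 0 0 0 0; 0 -0.7 0 0 0 0 0; 0 -1 0 0 0 0 0; 0 -1 0 0 0 0 0; 0 -1 0 0 0 0 0; 0 -1 0 0 0 0 0; 0 -1 0 0 0 0 0; 0 -1 0 0 0 0 0; 0 -1 0 0 0 0 0; 0 0 0 0 0 0 0; 0 0 0 0 0 0 0; 0 0 0 0 0 0 0; 0 0 0 0 0 0 0; 0 0 0 0 0 0 0")

```text
time: 5.75
tool_pos: [0.486, 0.2706, 0.3195]
ee_rot: [-1.161, 1.569, -2.702]
wrist_force: [0.0, 1.2, -0.9]
width: 0.0004
```

```bash
python3 - <<'E'
from h import *
from bench import snapshot,camera_params
state([.495,-.2645,.32],np.pi/2+.165)
a=snapshot('wrist')[:,:,::-1]; b=cv2.resize(snapshot('side')[80:180,240:400,::-1],(640,400),interpolation=cv2.INTER_CUBIC)
cv2.imwrite('pics/s3.png',cv2.resize(np.vstack([a,b]),None,fx=.75,fy=.75))
E
```

```text
t 5.75 pos [0.486  0.2706 0.3195] tip z 0.3005 F [ 0.01  1.2  -0.94] w 0.0
R [[-0.002, 1.0, 0.03], [-0.001, 0.03, -1.0], [-1.0, -0.002, 0.001]]
q [ 0.406  0.104  1.165 -0.     1.874  1.947]
tool-frame shift cm [-1.000e-02 -7.000e-01  5.351e+01]
rotvec [ 3.0064e+00  2.4000e-03 -9.0000e-04] alt [-0.1352  0.0006  0.0016]
```

View pics/s3.png

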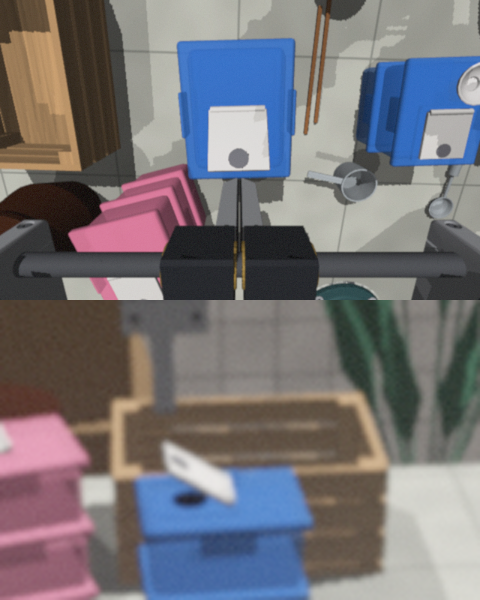

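The tall flap stands ajar, the finger is clear of it, and its edge is up in the side view. Now over to the single container.

Call:
step_arm(motion="0 0 0 2 0 0 0; 0 0 0 3.8 0 0 0; 0 0 0 4 0 0 0; 0 0 0 4 0 0 0; 0 0 0 4 0 0 0; 0 0 0 4 0 0 0; 0 0 0 4 0 0 0; 0 0 0 4 0 0 0; 0 0 0 4 0 0 0; 0 0 0 4 0 0 0; 0 0 0 4 0 0 0; 0 0 0 4 0 0 0; 0 0 0 4 0 0 0; 0 0 0 3 0 0 0; 0 3.5 0 0 -0.06 0 0; 0 3.5 0 0 -0.06 0 0; 0 3 0 0 0 0 0; 0 0 0 0 0 0 0; 0 0 0 0 0 0 0; 0 0 0 0 0 0 0")

```text
time: 7.52
tool_pos: [0.5028, -0.2574, 0.2227]
ee_rot: [0.839, 1.568, -0.581]
wrist_force: [0.7, 0.5, 0.9]
width: 0.0007
```

```bash
python3 - <<'E'
from h import *
from bench import snapshot,camera_params
state([.495,-.2645,.115],np.pi/2+.15)
p=camera_params('wrist'); im=snapshot('wrist')[:,:,::-1].copy()
print(np.round(proj(p,[.4951,-.2645,.082]),1)); cv2.imwrite('pics/w4.png',im)
for uv in [(300,215)]: print(ray(p,uv,.082))
np.save('pw4.npy',p,allow_pickle=True)
hsv=cv2.cvtColor(im,cv2.COLOR_BGR2HSV)
u,v=map(int,proj(p,[.4951,-.2645,.082])); r=hsv[v-25:v+25,u-25:u+25]
g=((r[...,2]<150)&(r[...,1]<80)).astype(np.uint8)
k,l,st,c=cv2.connectedComponentsWithStats(g)
for i in range(1,k):
    if st[i,4]>50: uv=c[i]+[u-25,v-25]; print(st[i],uv,ray(p,uv,.082).round(4))
E
```

```text
t 7.52 pos [ 0.5028 -0.2574  0.2227] tip z 0.2037 F [0.67 0.52 0.95] w 0.001
R [[0.003, 0.989, 0.149], [-0.002, 0.149, -0.989], [-1.0, 0.002, 0.002]]
q [-0.574  0.119  1.34  -0.     1.68   0.847]
tool-frame shift cm [10.76 -0.9   0.56]
rotvec [ 3.1415 -0.0036 -0.0032] alt [-0.0001  0.0021 -0.0023]
[324.7 206.5]
[ 0.48290471 -0.24198274  0.082     ]
[ 13  18  21  19 315] [321.75238095 207.96190476] [ 0.4932 -0.2619  0.082 ]
[ 0 48 50  2 51] [323.96078431 229.98039216] [ 0.4709 -0.2676  0.082 ]
```

View pics/w4.png

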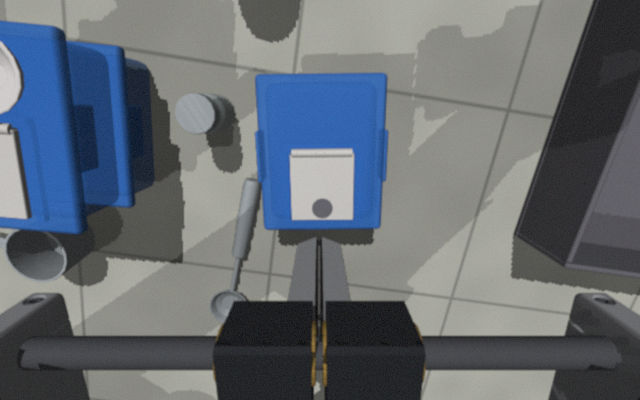

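The wrist puts the dot at (322,208) and at (0.493, -0.262), within 3 mm of the top view's fix. Aiming at (0.494, -0.263).

Call:
step_arm(motion="0 0 -0.5 0.2 0 0 0; 0 0 -0.45 0.2 0 0 0; 0 2.5 0 0 0 0 0; 0 3 0 0 0 0 0; 0 3 0 0 0 0 0; 0 1.8 0 0 0 0 0; 0 0.7 0 0 0 0 0; 0 0 0 0 0 0 0; 0 0 0 0 0 0 0; 0 0 0 0 0 0 0")

```text
time: 8.4
tool_pos: [0.4945, -0.2634, 0.1131]
ee_rot: [0.814, 1.566, -0.607]
wrist_force: [0.9, -0.3, -0.1]
width: 0.0004
```

```bash
python3 - <<'E'
from h import *
from bench import snapshot,camera_params
state([.494,-.263,.101])
cv2.imwrite('pics/s5.png',cv2.resize(snapshot('side')[260:390,220:400,::-1],None,fx=4,fy=4,interpolation=cv2.INTER_CUBIC))
E
```

```text
t 8.4 pos [ 0.4945 -0.2634  0.1131] tip z 0.0941 F [ 0.92 -0.26 -0.13] w 0.0
R [[0.004, 0.989, 0.149], [-0.003, 0.149, -0.989], [-1.0, 0.003, 0.003]]
q [-0.591  0.154  1.519 -0.     1.463  0.83 ]
tool-frame shift cm [ 1.21 -0.04 -0.05]
```

View pics/s5.png

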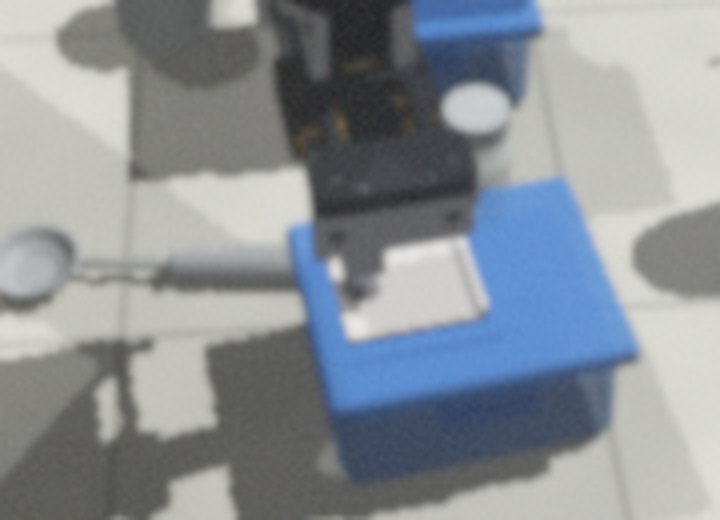

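The tip sits over the dot with about a 12 mm gap.

Call:
step_arm(motion="0 0.6 0 0 0 0 0; 0 0.5 0 0 0 0 0; 0 0.1 0 0 0 0 0; 0 0.1 0 0 0 0 0; 0 0.1 0 0 0 0 0; 0 0 0 0 0 0 0; 0 0 0 0 0 0 0")

```text
time: 9.03
tool_pos: [0.494, -0.2632, 0.0982]
ee_rot: [0.72, 1.568, -0.701]
wrist_force: [-0.7, -1.6, 7.0]
width: 0.0006
```

Call:
step_arm(motion="0 0.1 0 0 0 0 0; 0 0.1 0 0 0 0 0; 0 0 0 0 0 0 0; 0 0 0 0 0 0 0")

```text
time: 9.37
tool_pos: [0.494, -0.2632, 0.0975]
ee_rot: [0.706, 1.567, -0.715]
wrist_force: [-2.1, -0.4, 10.4]
width: 0.0006
```

The force reads 10.4 N, so it is firmly on the stop. Backing off.

Call:
step_arm(motion="0 -0.3 0 0 0 0 0; 0 -0.7 0 0 0 0 0; 0 -1 0 0 0 0 0; 0 -1 0 0 0 0 0; 0 -1 0 0 0 0 0; 0 -1 0 0 0 0 0; 0 -1 0 0 0 0 0; 0 -2 0 0 0 0 0; 0 -2 0 0 0 0 0; 0 -2 0 0 0 0 0; 0 -2 0 0 0 0 0; 0 0 0 0 0 0 0; 0 0 0 0 0 0 0; 0 0 0 0 0 0 0; 0 0 0 0 0 0 0; 0 0 0 0 0 0 0; 0 0 0 0 0 0 0; 0 0 0 0 0 0 0")

```text
time: 10.87
tool_pos: [0.493, -0.2623, 0.2336]
ee_rot: [-2.244, 1.569, 2.618]
wrist_force: [1.1, -0.0, 0.2]
width: 0.0004
```

```bash
python3 - <<'E'
from h import *
from bench import snapshot
state()
cv2.imwrite('pics/s6.png',cv2.resize(snapshot('side')[120:390,200:460,::-1],None,fx=2.2,fy=2.2,interpolation=cv2.INTER_CUBIC))
cv2.imwrite('pics/t6.png',snapshot('top')[:,:,::-1])
E
```

```text
t 10.87 pos [ 0.493  -0.2623  0.2336] tip z 0.2146 F [ 1.07 -0.03  0.2 ] w 0.0
R [[-0.001, 0.989, 0.149], [0.001, 0.149, -0.989], [-1.0, -0.001, -0.001]]
q [-0.59   0.106  1.333 -0.     1.705  0.831]
```

View pics/s6.png

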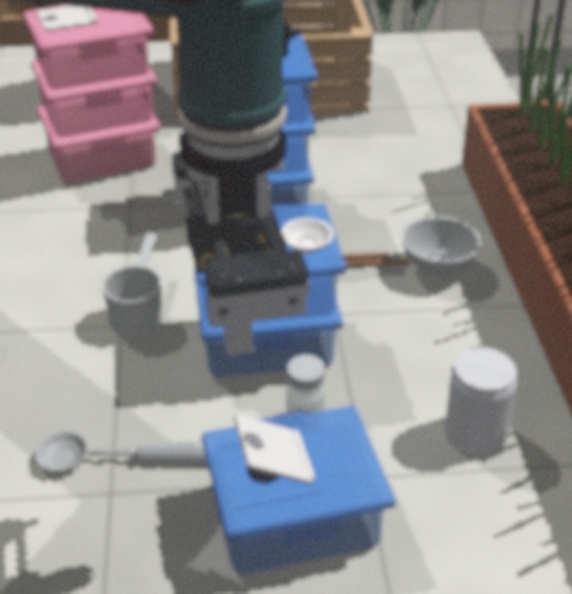

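View pics/t6.png

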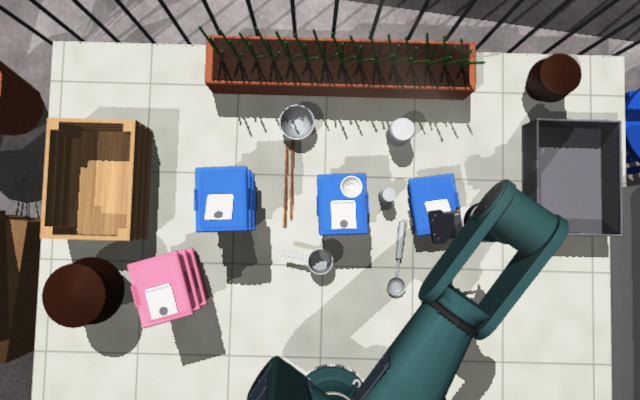

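The low flap stands ajar (side-view crop 270,445) and so does the tall one (top view 219,207). The mid flap is flat, and the dish, cup, jar, spoon and chopsticks are at the same pixels as before. The tool hangs clear, so I'm handing in.

```bash
python3 - <<'E'
from bench import robot
robot.close_job()
print(robot.get_obs()["time"])
E
```

```text
the job is handed in; nothing more can be done
the job is handed in; nothing more can be done
```

I pressed the three-tier stack's flap and then the single container's flap with the closed fingertips. Each went to its firm stop, at about 7.5 N and 10.4 N, and I then backed straight up. I handed the job in just after 10.9 s on the clock.

In the last side and top pictures:
- **Opened flaps:** both stand ajar. I judged this by eye and did not measure the angles.
- **Two-tier stack:** its flap looks flat and shut in the top view. In the side view the gripper hid it.
- **Other things:** the dish, cup, chopsticks, jar, spoon, can and bowl look unmoved.
- **Gripper:** it hung clear, with the tip at 0.215 m, and the wrist force was only noise of about 1 N.

The top and wrist cameras disagreed by about 3 mm on both dots, so I aimed between the two. On the tall flap the tip read only about 3 mm below the nominal height at the stop, where 4 mm was expected. I put that down to calibration, and the flap did spring open.

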